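# Spin the lens turntable and brake it on its mark

## Task

Check that the lens runs freely on its turntable: with closed fingertips, flick the blue post so that the wheel spins counter-clockwise (seen from above, no faster than about one turn a second) and let it run free for at least one whole turn. Then brake the wheel with a fingertip pressed lightly down on its black outer ring, so that it comes to a standstill under the finger with the orange patch at the white pointer, and lift the finger clear. Leave the lens seated on the wheel, and do not disturb the other lens, the cup, the spray can or the lens cap.

Things in the scene. Friction and masses are not known exactly. Their poses are not given: they have to be found in the camera images.
- wheel (a joint): wheel angle in rad, counter-clockwise from above positive, counted on over whole turns, no stops; the orange patch is exactly at the pointer at 0, 2 pi, 4 pi, ... Starts between 1 and 5, so after a whole turn the first possible stop is 4 pi. Good bearing: no spring or detents, loses very roughly 5 to 12 percent of its speed each second; 1 to 2 N at the post start it
- centre (a point): point on the wheel's vertical axis at its top face (52 mm above the table); x axis level, from the axis to the pointer. The wheel is a level disc 220 mm across, 12 mm thick, on a fixed base, and gives up to 8 mm downwards on a spring (3 to 7 N, then 1.5 N/mm). Brake on its flat bare black outer ring (radius 76 to 110 mm): a few N stop it within a few degrees. The lens stands in a central collar 76 mm wide
- post_mid (a point): middle of the blue upright post fixed on the wheel: 16 mm diameter, 22 mm high, standing on the top face (from 52 to 74 mm above the table) at radius 66 mm, diametrically opposite the orange patch; push it sideways along its circle to spin the wheel; between it and the lens collar are 20 mm of bare disc
- mark (a point): centre of the orange patch painted on the black ring, at radius 95 mm on the top face; the patch covers about 11 degrees either side of this point; turns with the wheel
- index (a point): fixed point at radius 95 mm, at the height of the top face, where the centre of the orange patch should stop; the white pointer (arrow head, top 59 mm above the table, tip 113 mm from the axis) stands just outside the rim beside this point, on a grey block that reaches 158 mm from the axis
- lens: black camera lens, 64 mm diameter, 42 mm high, standing loose in the collar at the middle of the wheel, its underside 52 mm and top 94 mm above the table; origin at the centre of its underside; it turns with the wheel and is not to be lifted
- spare_lens: second black lens standing on the table beside the turntable, 60 mm diameter, 50 mm high, origin at the centre of its underside; leave alone
- cup: red drinking cup on the table beside the turntable, 72 mm diameter, 85 mm high, origin at the centre of its underside; leave alone
- duster: spray can on the table beside the turntable, 56 mm diameter, 160 mm high, origin at the centre of its underside; leave alone
- cap: black lens cap lying on the table, 60 mm diameter, 12 mm high, origin at the centre of its underside; leave alone

How it is judged:
By the outcome, as a careful person would: the job done as asked, in the order asked, and still so for the second after the job is handed in, with the robot touching nothing.
It also fails if it takes over 51 s, if anything falls off the work surface, if the arm or the gripper's body presses on something with over 40 N, if the wrist force passes 120 N, or if a joint passes its speed limit or range.

## Robot

A 6-joint arm with a two-finger parallel gripper is mounted at the origin on the work surface. World frame = base frame: x ahead of the robot, y to its left, z up, the work surface at z = 0. Lengths are in mm, angles in rad, forces in N, time in s.
With the tool pointing down it reaches from about 400 to 925 mm from the base axis. Payload 12.5 kg.
Tool frame: the origin (TCP) lies at the very end of the fingers, on their centre line; the grasp point (between the pads) lies 19 mm behind it; z points along the fingers, y is the direction in which the jaws open and shut (so a half turn about z gives the same grasp; the last joint's range is limited). The gripper opens to 95 mm and grips with 3 to 60 N. Pads are 20 mm wide; open, the fingers measure 119 mm over their backs; the gripper's body (75 mm by 180 mm) begins 59 mm behind the grasp point.
Start: joints at [1.101, 0.491, 1.559, -0, 1.092, -0.106], TCP at [222.377, 584.119, 214.661] pointing down, gripper open.
Joint ranges: [-3.1, 3.1], [-0.84, 2.19], [0.05, 2.79], [-1.13, 4.28], [0.06, 2.93], [-2.69, 2.69]. Speed limits (rad/s): [2.22, 2.22, 2.79, 3.14, 3.14, 3.14].

## Interface

Orientations are given as [roll, pitch, yaw] about the fixed x, y, z axes, in that order (R = Rz(yaw) Ry(pitch) Rx(roll)).
In Python, from cell import env, read_camera, get_calibration gives the robot as it stands.
- The arm moves only by the tool arm_command, never from a script. Its argument "targets" is a list of rows, each a list of 3 entries, a list of its own where there are three numbers: the turn, a rotation vector about the tool's x, y, z in rad, then the shift along the tool's x, y, z in m, then the closure in counts, from 0 (fully open) to 255 (shut). In form: [[[rx, ry, rz], [tx, ty, tz], fingers], ...]. A call has 1 to 8 rows; each row is the pose to reach, as a shift and turn from the pose commanded when the call began, along the tool's axes at that moment; what a row does not reach only later rows make up. A row lasts 1/10 s, in which the tool goes at most 50 mm and 8.59 degrees, less where a joint would pass 70% of its speed; a pose out of reach is approached as far as the arm can. A call with a gripper value outside its range is refused whole. The fingers move at their own pace and stop on an object; the grip force is fixed at half the most. Time passes only in rows, so rows that repeat a pose let the fingers close. It gives the time, the measured TCP pose, the force and the opening at its end, in the units of the state.
- env.state(): the state, without advancing time (a new reading comes with each control period).
- read_camera(name): name is "side" or "top" or "wrist"; returns (picture, depth): 420x560x3 uint8, blue, green, red; 420x560 float32, mm along the optical axis (not along the pixel's ray), 0 where there is no reading.
- get_calibration(name): a dict with "vfov" (degrees; the focal length in pixels is half the picture's height over the tangent of half this angle, whatever the lens; pixels are square), "cx", "cy" (the principal point, pixels), "k1" (the pictures are not rectified: a ray, as slopes to the right and down, at radius r is drawn at 1 + k1 r^2 times it, then the intrinsics apply), "world_from_camera" (4x4, takes a point from camera to world coordinates). Camera axes: x right, y down, z forward; pixel columns grow to the right and rows downward; lengths in mm; the calibration is good to about 2 mm. A picture is of the moment at which its call begins: read the wrist's pose just before it. get_calibration takes no time and is no camera call; for the wrist camera it gives the pose at the moment of the call.
- env.job_done(): hands the job in, once; it reports no verdict.
The state is a dict: "t": time; "joints": joint angles; "qvel": joint speeds; "tau": joint torques, N m; "eef_pos": TCP position; "tcp_rot": TCP orientation; "ft_force": force on the tool from outside, world axes, zero at the start; "moment": the same for the moment, N m; "opening": opening from 0.0 (shut) to 1.0 (fully open).
Only numpy, scipy, OpenCV 4.12 (cv2) and the standard library are available. Lean on these libraries where they do the work, as an engineer would, in place of code of your own. Each camera call takes 0.05 s, during which the arm holds its last target.

## Working session

There is one attempt and no reset: what is moved stays moved. The work goes in short steps, Python scripts to look and compute and a tool call to move; the robot and the scene stay as the last step left them, time stands still between calls to the robot, and variables do not carry over. Pictures are saved under pics/ and viewed, and the job is handed in when it is done.

Besides the shell and the picture viewer there is one more tool, called after ">>>" as a command line: name --argument value ..., lists and objects as JSON in quotes. arm_command: Moves the arm, as the interface text tells. Its arguments: {"type":"object","properties":{"targets":{"type":"array"}},"required":["targets"]}

```bash
ls; mkdir -p pics; cat > h.py <<'E'
import numpy as np, cv2
from cell import env, read_camera, get_calibration
def ray(cal,u,v):
    f=210/np.tan(np.radians(cal['vfov'])/2)
    K=np.array([[f,0,cal['cx']],[0,f,cal['cy']],[0,0,1.]])
    p=cv2.undistortPoints(np.array([[[u,v]]],float),K,np.array([cal['k1'],0,0,0.]))[0,0]
    T=np.array(cal['world_from_camera']); d=T[:3,:3]@np.array([p[0],p[1],1]); return T[:3,3],d
def onz(cal,u,v,z):
    o,d=ray(cal,u,v); return o+d*(z-o[2])/d[2]
def blobs(img,lo,hi,amin=15):
    hsv=cv2.cvtColor(img,cv2.COLOR_BGR2HSV); m=cv2.inRange(hsv,lo,hi)
    n,l,s,c=cv2.connectedComponentsWithStats(m)
    return sorted([(int(s[i,4]),c[i].round(1).tolist(),s[i,:4].tolist()) for i in range(1,n) if s[i,4]>=amin],reverse=True)
E
python3 - <<'E'
from h import *
s=env.state();print(s)
for n in ['top','side']:
    i,d=read_camera(n);cv2.imwrite(f'pics/{n}0.png',i);np.save(n+'0d',d);print(n,get_calibration(n))
E
```

```text
pics
{'t': 0.0, 'joints': array([ 1.10139956e+00,  4.91574201e-01,  1.55949218e+00,  1.33993423e-05,
        1.09166965e+00, -1.05574422e-01]), 'qvel': array([-0.00102276,  0.00018368, -0.0009958 ,  0.00135233,  0.00238656,
        0.00184142]), 'tau': array([-9.87779349e-04, -6.12639284e+01, -2.58180428e+01,  6.93217199e-02,
        4.80815547e-02, -6.17418846e-05]), 'eef_pos': array([222.24972128, 583.87457094, 214.03793204]), 'tcp_rot': array([-3.14045689e+00, -1.32304659e-04,  2.77776405e+00]), 'ft_force': array([ 0.84368877, -0.99476389,  0.55830375]), 'moment': array([ 0.02235075, -0.02241391, -0.00897544]), 'opening': 1.0003174711084164}
top {'vfov': 53.70476980901323, 'cx': 276.2822429580185, 'cy': 211.2800852706475, 'k1': 0.024550382460989766, 'world_from_camera': array([[-6.73781793e-03, -9.97627638e-01,  6.85105730e-02,
         5.10187378e+02],
       [-9.99747052e-01,  8.19058656e-03,  2.09462839e-02,
         1.77987616e+01],
       [-2.14577335e-02, -6.83521111e-02, -9.97430476e-01,
         9.74911384e+02],
       [ 0.00000000e+00,  0.00000000e+00,  0.00000000e+00,
         1.00000000e+00]])}
side {'vfov': 54.196804195377695, 'cx': 276.8337957201887, 'cy': 216.63487628061796, 'k1': 0.021897904843769245, 'world_from_camera': array([[ 9.80789353e-01, -1.43411803e-01,  1.32231995e-01,
         4.92826597e+02],
       [-1.94501983e-01, -7.70645393e-01,  6.06856372e-01,
        -4.83270601e+02],
       [ 1.48736117e-02, -6.20917654e-01, -7.83734676e-01,
         7.17748768e+02],
       [ 0.00000000e+00,  0.00000000e+00,  0.00000000e+00,
         1.00000000e+00]])}
```

View pics/top0.png

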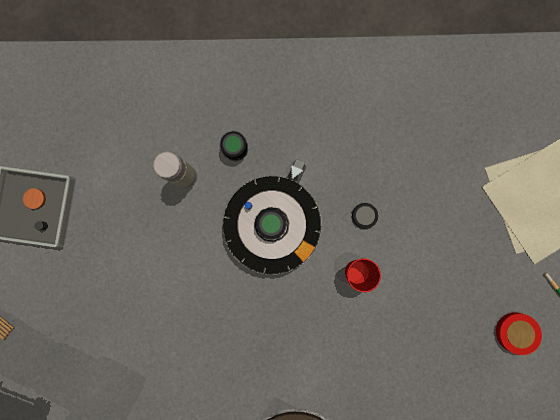

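View pics/side0.png

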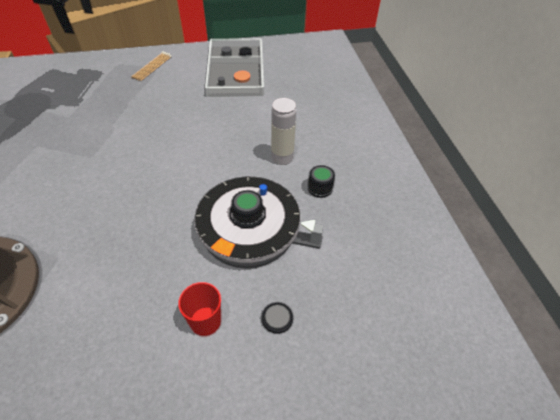

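The top view shows the wheel at about (272,225), the post at (248,207), the orange patch at (305,251) and the pointer at (297,170). The spray can is upper left, the spare lens is above the wheel, and the cap and cup are to the right.

```bash
cat > m.py <<'E'
from h import *
def look(tag):
    i,d=read_camera('top');c=get_calibration('top');cv2.imwrite(f'pics/{tag}.png',i);return i,d,c
E
python3 - <<'E'
from h import *
i=cv2.imread('pics/top0.png');c=get_calibration('top')
# white disc annulus & black ring : fit ellipse to dark component
g=cv2.cvtColor(i,cv2.COLOR_BGR2GRAY)
hsv=cv2.cvtColor(i,cv2.COLOR_BGR2HSV)
m=((hsv[...,2]<60)|cv2.inRange(hsv,(8,120,120),(25,255,255)).astype(bool)).astype(np.uint8)*255
m[:150]=0
cs,_=cv2.findContours(m,cv2.RETR_EXTERNAL,cv2.CHAIN_APPROX_NONE)
for k in cs:
    if cv2.contourArea(k)>3000:
        x=cv2.boundingRect(k);print(x,cv2.contourArea(k))
# white disc
w=cv2.inRange(hsv,(0,0,170),(179,60,255)); cs,_=cv2.findContours(w,cv2.RETR_EXTERNAL,cv2.CHAIN_APPROX_NONE)
for k in cs:
    if cv2.contourArea(k)>30:
        P=np.array([onz(c,*p[0],52) for p in k.reshape(-1,1,2)])[:,:2]
        (cx,cy),r=cv2.minEnclosingCircle(P.astype(np.float32))
        A=np.c_[2*P,np.ones(len(P))];s=np.linalg.lstsq(A,(P**2).sum(1),rcond=None)[0]
        print('white',cv2.boundingRect(k),cv2.contourArea(k),(cx,cy,r),'lsq',s[:2],np.sqrt(s[2]+s[:2]@s[:2]))
        if cv2.contourArea(k)<400: print(P.round(0).tolist())
for n,lo,hi,z in [('orange',(8,120,120),(25,255,255),52),('blue',(100,120,60),(130,255,255),72),('red',(0,150,80),(6,255,255),85)]:
    for b in blobs(i,lo,hi): print(n,b,onz(c,*b[1],z).round(1))
E
```

```text
(222, 171, 99, 104) 7266.5
white (239, 191, 67, 68) 3384.5 (544.55419921875, 48.1552619934082, 75.27152252197266) lsq [543.79510973  46.69667701] 73.01925368900017
white (292, 166, 10, 12) 53.0 (662.6778564453125, -5.2110066413879395, 14.049463272094727) lsq [663.15761768  -5.58740439] 10.195238370093213
[[675.0, 1.0], [673.0, 1.0], [671.0, 1.0], [668.0, 1.0], [666.0, 1.0], [664.0, 1.0], [662.0, 1.0], [659.0, 1.0], [657.0, -1.0], [655.0, 1.0], [653.0, -1.0], [650.0, 1.0], [650.0, -1.0], [653.0, -3.0], [655.0, -5.0], [657.0, -8.0], [659.0, -10.0], [659.0, -12.0], [661.0, -14.0], [661.0, -17.0], [664.0, -17.0], [666.0, -19.0], [668.0, -17.0], [668.0, -14.0], [671.0, -12.0], [671.0, -10.0], [671.0, -8.0], [673.0, -6.0], [673.0, -3.0], [675.0, -1.0]]
white (155, 153, 24, 24) 417.5 (682.156005859375, 285.20025634765625, 27.317800521850586) lsq [682.25202037 285.24036406] 26.18519318716295
white (483, 139, 77, 125) 6058.0 (594.2796630859375, -544.5787963867188, 139.6528778076172) lsq [ 595.82282128 -522.57803509] 101.79540428593067
orange (596, [520.8, 334.1], [507, 321, 28, 27]) [ 306.1 -483.9   52. ]
orange (337, [32.8, 198.2], [23, 188, 21, 21]) [607.5 583.8  52. ]
orange (230, [304.2, 250.5], [295, 241, 20, 21]) [486.1 -24.   52. ]
orange (56, [5.4, 324.1], [0, 317, 14, 14]) [330.3 633.4  52. ]
orange (30, [554.4, 284.5], [551, 280, 8, 9]) [ 411.  -559.5   52. ]
orange (27, [2.1, 334.3], [0, 330, 6, 9]) [308.5 639.5  52. ]
orange (25, [3.8, 329.3], [0, 325, 9, 9]) [319.2 636.3  52. ]
blue (39, [247.7, 204.9], [244, 202, 8, 7]) [586.7  99.2  72. ]
red (774, [519.9, 333.6], [499, 313, 43, 42]) [ 314.4 -464.2   85. ]
red (594, [359.6, 274.6], [347, 258, 34, 34]) [ 435.5 -139.    85. ]
```

```bash
python3 - <<'E'
from h import *
c=get_calibration('top');cs=get_calibration('side')
i=cv2.imread('pics/side0.png')
hsv=cv2.cvtColor(i,cv2.COLOR_BGR2HSV)
for n,lo,hi,z in [('orange',(8,150,150),(25,255,255),52),('blue',(100,150,60),(130,255,255),66)]:
    for b in blobs(i,lo,hi): print(n,b,onz(cs,*b[1],z).round(1))
w=cv2.inRange(hsv,(0,0,160),(179,60,255)); 
for k in cv2.findContours(w,cv2.RETR_EXTERNAL,cv2.CHAIN_APPROX_NONE)[0]:
    x,y,W,H=cv2.boundingRect(k)
    if 180<x<320 and 150<y<270 and len(k)>8:
        P=np.array([onz(cs,*p,52 if W>40 else 59) for p in k.reshape(-1,2)])[:,:2]
        A=np.c_[2*P,np.ones(len(P))];s=np.linalg.lstsq(A,(P**2).sum(1),rcond=None)[0]
        print('side white',(x,y,W,H),s[:2],np.sqrt(s[2]+s[:2]@s[:2]),P.mean(0))
        if W<40: print(cv2.minEnclosingTriangle(np.float32(P[:,None]))[1].reshape(-1,2))
t=cv2.imread('pics/top0.png');h=cv2.cvtColor(t,cv2.COLOR_BGR2HSV)
w=cv2.inRange(h,(0,0,160),(179,60,255))
for k in cv2.findContours(w,cv2.RETR_EXTERNAL,cv2.CHAIN_APPROX_NONE)[0]:
    x,y,W,H=cv2.boundingRect(k)
    if 285<x<310 and y<185:
        P=np.array([onz(c,*p,59) for p in k.reshape(-1,2)])[:,:2];print('top ptr',P.mean(0),cv2.minEnclosingTriangle(np.float32(P[:,None]))[1].reshape(-1,2))
# black ring outer edge, top: rays of dark->grey
print('duster top',onz(c,166.5,165,160))
d=np.load('top0d.npy');print(d[165,166],d[225,230])
E
```

```text
orange (264, [222.9, 246.7], [211, 238, 24, 18]) [487.1 -21.9  52. ]
blue (61, [262.9, 188.5], [259, 184, 8, 11]) [588.4 102.2  66. ]
top ptr [662.61651513  -6.1463923 ] [[647.6329      1.5668236]
 [676.177       1.3055996]
 [664.1637    -21.86883  ]]
duster top [660.37390992 253.04850689 160.        ]
828.11346 924.6421
```

>>> arm_command --targets '[[[0,0,0],[-0.04,-0.024,0],255],[[0,0,0],[-0.08,-0.048,0],255],[[0,0,0],[-0.12,-0.072,0],255],[[0,0,0],[-0.16,-0.096,0],255],[[0,0,0],[-0.2,-0.12,0],255],[[0,0,0],[-0.24,-0.144,0],255],[[0,0,0],[-0.28,-0.168,0],255],[[0,0,0],[-0.32,-0.192,0],255]]'

```text
t: 0.9
eef_pos: [453.9, 289.1, 214.5]
tcp_rot: [-3.141, -0.0, 2.778]
ft_force: [1.6, 0.2, -0.4]
opening: 0.386
```

>>> arm_command --targets '[[[0,0,0],[-0.04,-0.024,0],255],[[0,0,0],[-0.08,-0.048,0],255],[[0,0,0],[-0.12,-0.072,0],255],[[0,0,0],[-0.16,-0.096,0],255],[[0,0,0],[-0.2,-0.12,0],255],[[0,0,0],[-0.22,-0.132,0],255],[[0,0,0],[-0.22,-0.132,0],255],[[0,0,0],[-0.22,-0.132,0],255]]'

```text
t: 1.7
eef_pos: [611.4, 89.1, 214.1]
tcp_rot: [-3.141, -0.001, 2.777]
ft_force: [1.1, 0.2, 0.5]
opening: 0.007
```

```bash
python3 - <<'E'
from h import *
s=env.state();print(s['t'],s['eef_pos'],s['tcp_rot'],s['opening'],s['ft_force'])
c=get_calibration('wrist');i,d=read_camera('wrist');cv2.imwrite('pics/w1.png',i);np.save('w1d',d);np.save('w1c',c,allow_pickle=True);print(c)
E
```

```text
1.7 [611.40355321  89.05647139 214.09264675] [-3.14138922e+00 -1.12705292e-03  2.77681889e+00] 0.0068365698492875255 [1.14466673 0.15664765 0.50726274]
{'vfov': 60.25018056805141, 'cx': 279.88843164528083, 'cy': 211.74522427471229, 'k1': -0.06827767335093483, 'world_from_camera': array([[ 3.56714552e-01,  9.07730488e-01,  2.20862151e-01,
         5.51136247e+02],
       [ 9.34213188e-01, -3.46771521e-01, -8.36374955e-02,
         1.12726322e+02],
       [ 6.68399541e-04,  2.36167046e-01, -9.71712241e-01,
         3.83588640e+02],
       [ 0.00000000e+00,  0.00000000e+00,  0.00000000e+00,
         1.00000000e+00]])}
```

View pics/w1.png

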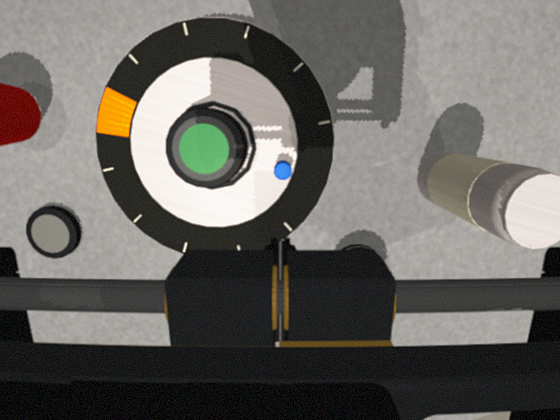

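```bash
python3 - <<'E'
from h import *
i=cv2.imread('pics/w1.png');d=np.load('w1d.npy');c=np.load('w1c.npy',allow_pickle=True).item()
T=c['world_from_camera'];f=210/np.tan(np.radians(c['vfov'])/2);K=np.array([[f,0,c['cx']],[0,f,c['cy']],[0,0,1]])
vv,uu=np.mgrid[0:420,0:560];p=cv2.undistortPoints(np.stack([uu,vv],-1).reshape(-1,1,2).astype(float),K,np.array([c['k1'],0,0,0.]))[:,0]
P=np.c_[p,np.ones(len(p))]*d.reshape(-1,1);W=P@T[:3,:3].T+T[:3,3]
tcp=np.array([611.4,89.06,214.1]);xh=np.array([-.9346,.3558,0]);yh=np.array([.3558,.9346,0])
r=W-tcp;X=r@xh;Y=r@yh;Z=-r[:,2]; ok=(d.reshape(-1)>0)&(Z<5)&(abs(Y)<150)
for z0 in range(-200,5,10):
    s=ok&(Z>=z0)&(Z<z0+10)
    if s.sum()>5: print(z0,s.sum(),'x',X[s].min().round(),X[s].max().round(),'y',Y[s].min().round(),Y[s].max().round())
hsv=cv2.cvtColor(i,cv2.COLOR_BGR2HSV)
def fit(P):
    A=np.c_[2*P,np.ones(len(P))];s=np.linalg.lstsq(A,(P**2).sum(1),rcond=None)[0];return s[:2],np.sqrt(s[2]+s[:2]@s[:2])
# outer ring edge by radial scan at z=52
on=cv2.inRange(hsv,(8,150,150),(25,255,255))
dark=((hsv[...,2]<70)|(on>0)).astype(np.uint8)
pts=[]
for a in np.radians(np.arange(0,360,3)):
    best=None
    for R in np.arange(90,130,.25):
        q=np.array([545.5+R*np.cos(a),49+R*np.sin(a),52])
        cc=np.linalg.inv(T)@np.r_[q,1];rv=cv2.projectPoints(cc[None,:3],np.zeros(3),np.zeros(3),K,np.array([c['k1'],0,0,0.]))[0][0,0]
        u,v=rv.round().astype(int)
        if not(0<=u<560 and 0<=v<235):break
        if not dark[v,u]: best=R;break
    if best: pts.append(q[:2])
pts=np.array(pts);C,r=fit(pts)
for _ in range(4):
    e=abs(np.linalg.norm(pts-C,axis=1)-r);pts2=pts[e<1.5];C,r=fit(pts2)
print('centre',C,r,len(pts2))
m=cv2.moments(on[60:160,80:150]);u,v=m['m10']/m['m00']+80,m['m01']/m['m00']+60;mk=onz(c,u,v,52)
b=blobs(i,(100,150,60),(130,255,255))[0];po=onz(c,*b[1],74)
print('mark',mk,mk[:2]-C,np.degrees(np.arctan2(*(mk[:2]-C)[::-1])),np.linalg.norm(mk[:2]-C));print('post',po,np.degrees(np.arctan2(*(po[:2]-C)[::-1])),np.linalg.norm(po[:2]-C))
E
```

```text
-130 16151 x 16.0 26.0 y -47.0 49.0
-120 23408 x 15.0 26.0 y -54.0 55.0
-110 13852 x 4.0 34.0 y -55.0 61.0
-100 16398 x -15.0 34.0 y -73.0 76.0
-90 4728 x -24.0 34.0 y -75.0 77.0
-80 793 x -27.0 33.0 y -76.0 77.0
-70 27 x -3.0 3.0 y -1.0 2.0
-60 158 x -12.0 -0.0 y -1.0 2.0
-50 25 x 8.0 10.0 y -0.0 2.0
-40 77 x 8.0 11.0 y -2.0 3.0
-30 147 x -0.0 11.0 y -2.0 3.0
-20 193 x 9.0 11.0 y -7.0 8.0
-10 144 x 9.0 11.0 y -5.0 6.0
0 16 x 9.0 11.0 y -4.0 5.0
centre [546.90204796  49.95743226] 108.22807934914651 85
mark [488.25308262 -22.29782244  52.        ] [-58.64896534 -72.2552547 ] -129.06593953567162 93.06193081458946
post [587.90265989 101.30516772  74.        ] 51.393012839270014 65.70875219621846
```

>>> arm_command --targets '[[[0,0,0],[-0.04,-0.015,0],255],[[0,0,0],[-0.08,-0.03,0],255],[[0,0,0],[-0.12,-0.045,0],255],[[0,0,0],[-0.16,-0.06,0],255],[[0,0,0],[-0.16,-0.06,0],255],[[0,0,0],[-0.16,-0.06,0],255]]'

```text
t: 2.35
eef_pos: [739.6, -22.9, 214.0]
tcp_rot: [3.142, -0.001, 2.778]
ft_force: [-0.3, -0.0, 0.2]
opening: 0.005
```

```bash
python3 - <<'E'
from h import *
s=env.state();print(s['t'],s['eef_pos'],s['tcp_rot'],s['opening'],s['ft_force'])
c=get_calibration('wrist');i,d=read_camera('wrist');cv2.imwrite('pics/w2.png',i);np.save('w2c',c,allow_pickle=True)
E
```

```text
2.35 [739.57046372 -22.93060729 213.96263413] [ 3.14156066e+00 -1.21474507e-03  2.77819299e+00] 0.004632408938292118 [-0.26236854 -0.01951257  0.24272183]
```

View pics/w2.png

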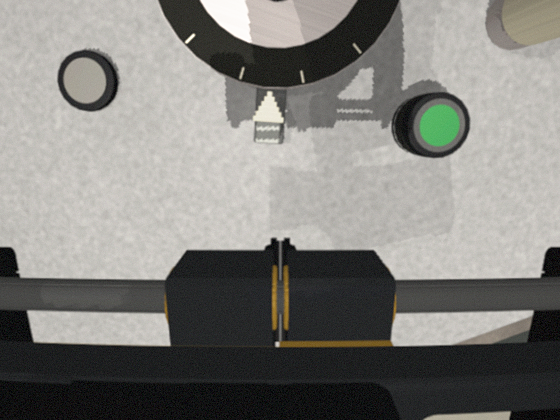

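The wrist view shows the pointer triangle with its tip at about (269,91) and its base at row 121. The near edge of the black ring is above it.

```bash
python3 - <<'E'
from h import *
i=cv2.imread('pics/w2.png');c=np.load('w2c.npy',allow_pickle=True).item()
hsv=cv2.cvtColor(i,cv2.COLOR_BGR2HSV)
w=cv2.inRange(hsv,(0,0,215),(179,80,255));w[:88]=0;w[125:]=0;w[:,:248]=0;w[:,290:]=0
k=max(cv2.findContours(w,cv2.RETR_EXTERNAL,cv2.CHAIN_APPROX_NONE)[0],key=cv2.contourArea)
P=np.array([onz(c,*p,59) for p in k.reshape(-1,2)])[:,:2]
t=cv2.minEnclosingTriangle(np.float32(P[:,None]))[1].reshape(-1,2);print(t,cv2.boundingRect(k))
# triangle incl centroid
m=cv2.moments(k);ce=onz(c,m['m10']/m['m00'],m['m01']/m['m00'],59)[:2]
C=np.array([546.9,50.0])
t=t[np.argsort(np.linalg.norm(t-C,axis=1))];tip=t[0];b=t[1:].mean(0)
a=lambda v:np.degrees(np.arctan2(v[1],v[0]))
print('axis dir',a(b-tip),'from C tip',a(tip-C),np.linalg.norm(tip-C),'cent',a(ce-C),'base',a(b-C))
# ring outer edge here
f=210/np.tan(np.radians(c['vfov'])/2)
pts=[]
for u in range(175,390,4):
    col=hsv[:130,u,2].astype(int)
    if 225<u<405 and u<300: pass
    j=np.where(col<60)[0]
    if len(j): pts.append(onz(c,u,j.max(),52)[:2])
pts=np.array(pts);r=np.linalg.norm(pts-C,axis=1);print(r.round(1))
E
```

```text
[[677.95264    4.789197]
 [667.7074   -22.060751]
 [648.7511     3.091061]] (253, 92, 30, 30)
axis dir -25.966856 from C tip -24.72909083495578 112.13427147844996 cent -24.835244204042592 base -24.967719108618212
[107.9 108.2 108.3 108.  108.  108.1 107.8 107.7 107.7 107.9 108.3 108.8
 108.7 108.  108.2 108.5 108.9 107.9 107.8 108.6 107.9 108.1 108.5 108.1
 107.8 107.7 107.6 108.5 108.7 108.2 107.7 108.2  98.2 107.9 108.  108.1
 108.4 108.  107.7 108.3 108.3 108.4 108.  107.6 108.2 108.2 108.4 108.1
 108.  108.1 108.4 107.9 108.1 108.2]
```

>>> arm_command --targets '[[[0,0,0],[0.04,0.016,0],255],[[0,0,0],[0.08,0.031,0],255],[[0,0,0],[0.12,0.047,0],255],[[0,0,0],[0.156,0.0615,0],255],[[0,0,0],[0.156,0.0615,0.04],255],[[0,0,0],[0.156,0.0615,0.08],255],[[0,0,0],[0.156,0.0615,0.11],255],[[0,0,0],[0.156,0.0615,0.11],255]]'

```text
t: 3.2
eef_pos: [613.1, 90.5, 101.9]
tcp_rot: [-3.139, -0.006, 2.78]
ft_force: [0.8, -0.4, 0.8]
opening: 0.005
```

```bash
python3 - <<'E'
from h import *
s=env.state();print(s['t'],s['eef_pos'],s['tcp_rot'],s['ft_force'])
r=s['eef_pos'][:2]-[546.9,50];print(r@[-.9346,.3558],r@[.3558,.9346])
i,d=read_camera('side');cv2.imwrite('pics/s2.png',i)
E
```

```text
3.2 [613.14357231  90.54485408 101.89974023] [-3.13947397 -0.00552139  2.77966899] [ 0.78577482 -0.39487034  0.7788023 ]
-47.48538360196296 61.462683655640426
```

View pics/s2.png

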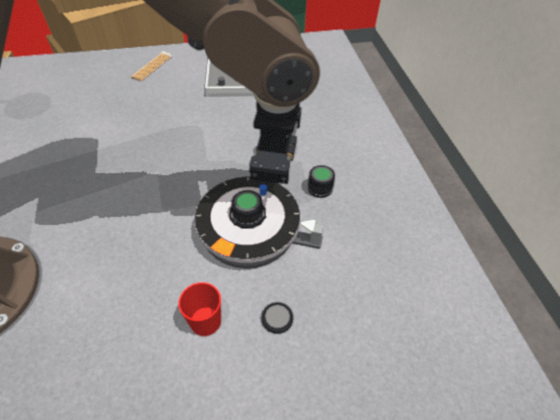

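>>> arm_command --targets '[[[0,0,0],[-0.003,0,0.02],255],[[0,0,0],[-0.003,0,0.04],255],[[0,0,0],[-0.003,0,0.042],255],[[0,0,0],[-0.003,0,0.042],255]]'

```text
t: 3.65
eef_pos: [619.2, 88.5, 64.3]
tcp_rot: [3.141, 0.001, 2.778]
ft_force: [0.4, 0.5, 0.4]
opening: 0.003
```

```bash
python3 - <<'E'
from h import *
s=env.state();print(s['t'],s['eef_pos'],s['tcp_rot'],s['ft_force'])
r=s['eef_pos'][:2]-[546.9,50];print(r@[-.9346,.3558],r@[.3558,.9346])
E
```

```text
3.65 [619.2036147   88.48639102  64.31410901] [3.14090648e+00 1.33751681e-03 2.77820742e+00] [0.40282392 0.46867748 0.36448174]
-53.88150037447411 61.6950071545207
```

>>> arm_command --targets '[[[0,0,0],[0.004,0,0],255],[[0,0,0],[0.009,0,0],255],[[0,0,0],[0.014,0,0],255],[[0,0,0],[0.02,0,0],255],[[0,0,0],[0.028,0,0],255],[[0,0,0],[0.037,0,0],255],[[0,0,0],[0.047,0,0],255],[[0,0,0],[0.057,0,0],255]]'

```text
t: 4.45
eef_pos: [564.6, 108.7, 62.6]
tcp_rot: [-3.142, -0.0, 2.778]
ft_force: [-0.9, 0.5, -0.7]
opening: 0.001
```

>>> arm_command --targets '[[[0,0,0],[0.003,0,0],255],[[0,0,0],[0.0,0,-0.01],255],[[0,0,0],[-0.005,0,-0.03],255],[[0,0,0],[-0.005,0,-0.06],255]]'

```text
t: 4.85
eef_pos: [570.7, 106.2, 123.0]
tcp_rot: [-3.141, -0.001, 2.777]
ft_force: [-0.1, 0.9, -0.2]
opening: 0.006
```

```bash
cat > ang.py <<'E'
from h import *
C=np.array([546.9,50.0]);PT=-24.85
def ang(n,save=None):
    t=env.state()['t'];c=get_calibration(n);i,d=read_camera(n)
    if save: cv2.imwrite(save,i)
    # correct small per-camera offset measured at start
    off={'top':np.array([-1.6,-1.6]),'side':np.array([0,1.]),'wrist':np.zeros(2)}[n]
    out=[]
    for nm,lo,hi,z,R,add in [('mark',(8,150,100),(25,255,255),52,95,0),('post',(100,130,50),(130,255,255),72 if n!='side' else 66,66,180)]:
        for b in blobs(i,lo,hi,8):
            p=onz(c,*b[1],z)[:2]-C-off;r=np.linalg.norm(p)
            if abs(r-R)<12: out.append((nm,b[0],round(float(r),1),round(float((np.degrees(np.arctan2(p[1],p[0]))+add-PT)%360),1)))
    return round(float(t),3),out
E
python3 - <<'E'
from ang import *
s=env.state();print(s['eef_pos'],s['ft_force'])
for k in range(3):
    print(ang('top',f'pics/a{k}.png'));print(ang('side',f'pics/b{k}.png'))
E
```

```text
[570.65688524 106.23769649 122.98344391] [-0.05687406  0.93844659 -0.24306275]
(4.85, [('mark', 240, 92.7, 331.9)])
(4.9, [('mark', 257, 93.0, 336.4), ('post', 67, 66.9, 337.5)])
(4.95, [('mark', 239, 92.7, 341.3)])
(5.0, [('mark', 249, 92.9, 345.7), ('post', 66, 67.3, 346.7)])
(5.05, [('mark', 238, 92.7, 350.5)])
(5.1, [('mark', 240, 92.3, 354.8), ('post', 67, 67.2, 356.6)])
```

>>> arm_command --targets '[[[0,0,0],[0,-0.02,-0.015],255],[[0,0,0],[0,-0.06,-0.02],255],[[0,0,0],[0.002,-0.1,-0.02],255],[[0,0,0],[0.002,-0.14,-0.02],255],[[0,0,0],[0.002,-0.153,-0.01],255],[[0,0,0],[0.002,-0.153,0.02],255],[[0,0,0],[0.002,-0.153,0.05],255],[[0,0,0],[0.002,-0.153,0.05],255]]'

```text
t: 5.95
eef_pos: [512.2, -35.2, 69.1]
tcp_rot: [-3.141, -0.007, 2.777]
ft_force: [-0.4, 0.7, 1.3]
opening: 0.006
```

```bash
python3 - <<'E'
from ang import *
for k in range(3):
    print(ang('top',f'pics/c{k}.png'));print(ang('side',f'pics/d{k}.png'));print(ang('wrist',f'pics/e{k}.png'))
s=env.state();print(s['eef_pos'],s['ft_force'])
r=s['eef_pos'][:2]-C;print(r@[-.9346,.3558],r@[.3558,.9346])
E
```

```text
(5.95, [('mark', 233, 92.7, 69.9)])
(6.0, [('mark', 177, 91.9, 73.9)])
(6.05, [('mark', 553, 84.7, 321.1), ('mark', 258, 99.4, 292.7), ('mark', 249, 93.0, 294.1), ('post', 877, 67.8, 77.4)])
(6.1, [('mark', 234, 92.6, 82.4)])
(6.15, [('mark', 88, 93.4, 80.3)])
(6.2, [('mark', 552, 85.8, 322.2), ('mark', 258, 99.8, 293.6), ('mark', 248, 93.5, 295.1), ('post', 613, 68.4, 86.8)])
(6.25, [('mark', 239, 92.6, 94.7)])
(6.3, [])
(6.35, [('mark', 547, 85.8, 321.9), ('mark', 254, 100.0, 293.5), ('mark', 248, 93.5, 295.0)])
[514.20423822 -35.6123022   73.35329134] [ 0.11699567 -0.81260977 -1.05643937]
0.09660183563968645 -91.64640967809785
```

View pics/c0.png

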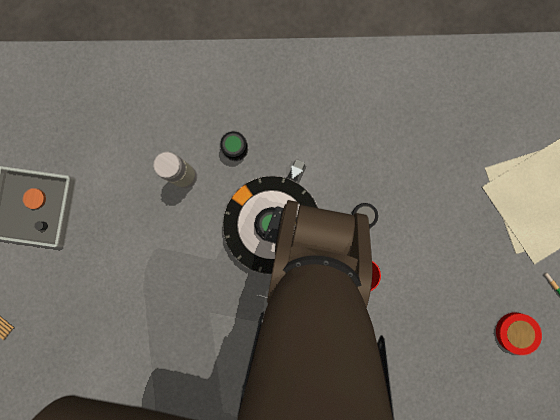

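View pics/d0.png

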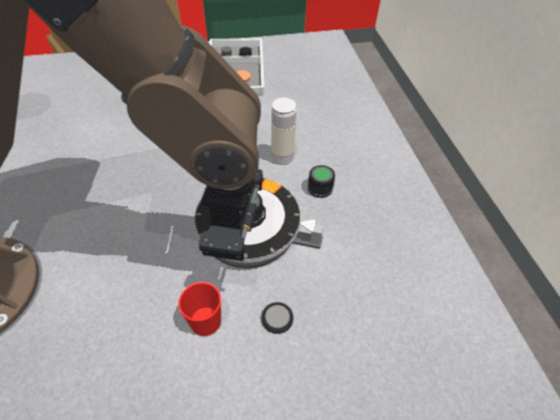

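View pics/e0.png

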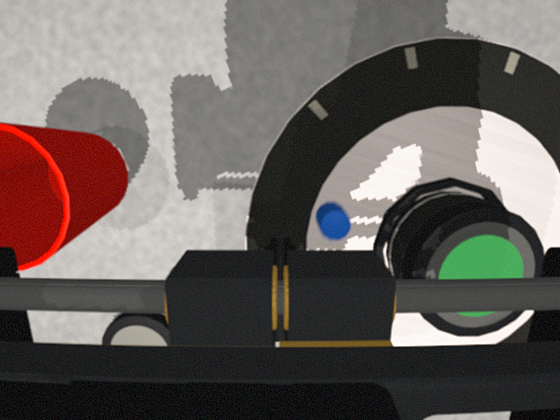

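```bash
python3 - <<'E'
from ang import *
import json
L=[]
for k in range(44):
    n='top' if k%4<3 else 'side'
    t,o=ang(n); L.append((t,n,o))
    print(t,n,[(x[0],x[1],x[2],x[3]) for x in o])
json.dump(L,open('L1.json','w'))
E
```

```text
6.4 top [('mark', 241, 92.7, 106.9)]
6.45 top [('mark', 238, 93.1, 110.9)]
6.5 top [('mark', 238, 92.9, 115.0)]
6.55 side [('post', 52, 67.8, 117.8)]
6.6 top [('mark', 238, 92.7, 123.0)]
6.65 top [('mark', 237, 92.7, 126.9)]
6.7 top [('mark', 241, 93.0, 131.0)]
6.75 side [('post', 51, 67.5, 132.7)]
6.8 top [('mark', 243, 93.1, 138.5)]
6.85 top [('mark', 247, 92.9, 142.4)]
6.9 top [('mark', 247, 92.9, 146.0)]
6.95 side [('post', 50, 67.1, 147.9)]
7.0 top [('mark', 244, 93.0, 153.5)]
7.05 top [('mark', 245, 93.1, 157.4)]
7.1 top [('mark', 245, 93.0, 161.1)]
7.15 side [('post', 47, 66.6, 162.7)]
7.2 top [('mark', 234, 93.2, 168.1), ('post', 19, 67.0, 169.9)]
7.25 top [('mark', 238, 93.3, 171.9), ('post', 28, 66.3, 172.2)]
7.3 top [('mark', 233, 93.4, 175.5), ('post', 37, 65.6, 175.4)]
7.35 side [('mark', 110, 95.1, 184.9), ('post', 46, 66.3, 177.1)]
7.4 top [('mark', 237, 93.4, 182.8), ('post', 39, 65.8, 182.7)]
7.45 top [('mark', 235, 93.3, 186.4), ('post', 36, 65.8, 186.1)]
7.5 top [('mark', 225, 93.6, 190.2), ('post', 39, 65.8, 190.1)]
7.55 side [('mark', 217, 93.0, 194.8), ('post', 
[... 246 characters left out ...]
9), ('post', 60, 66.5, 207.2)]
7.8 top [('mark', 61, 92.2, 203.5), ('post', 38, 65.6, 211.5)]
7.85 top [('mark', 30, 89.6, 205.3), ('post', 35, 65.6, 215.1)]
7.9 top [('post', 39, 65.4, 218.5)]
7.95 side [('mark', 109, 95.9, 215.9), ('post', 64, 66.5, 221.9)]
8.0 top [('post', 39, 65.5, 225.3)]
8.05 top [('post', 39, 65.6, 229.0)]
8.1 top [('post', 37, 65.7, 231.7)]
8.15 side [('post', 66, 66.6, 235.3)]
8.2 top [('post', 38, 65.5, 238.5)]
8.25 top [('post', 37, 65.4, 242.1)]
8.3 top [('post', 37, 65.6, 245.7)]
8.35 side [('post', 71, 67.0, 249.2)]
8.4 top [('post', 39, 65.4, 252.6)]
8.45 top [('post', 40, 65.5, 255.4)]
8.5 top [('post', 40, 65.7, 258.6)]
8.55 side [('post', 31, 63.7, 258.0)]
```

>>> arm_command --targets '[[[0,0,0],[0,-0.001,0.005],255],[[0,0,0],[0,-0.001,0.01],255],[[0,0,0],[0,-0.001,0.014],255],[[0,0,0],[0,-0.001,0.014],255],[[0,0,0],[0,-0.001,0.014],255],[[0,0,0],[0,-0.001,0.014],255],[[0,0,0],[0,-0.001,0.014],255],[[0,0,0],[0,-0.001,0.014],255]]'

```text
t: 9.4
eef_pos: [513.6, -36.6, 58.7]
tcp_rot: [3.141, 0.0, 2.778]
ft_force: [0.4, 0.3, -0.2]
opening: 0.005
```

>>> arm_command --targets '[[[0,0,0],[0,0,0],255],[[0,0,0],[0,0,0],255],[[0,0,0],[0,0,0],255],[[0,0,0],[0,0,0],255],[[0,0,0],[0,0,0],255],[[0,0,0],[0,0,0],255],[[0,0,0],[0,0,0],255],[[0,0,0],[0,0,0],255]]'

```text
t: 10.2
eef_pos: [513.6, -36.6, 58.6]
tcp_rot: [3.142, 0.0, 2.778]
ft_force: [0.1, -0.7, -0.0]
opening: 0.005
```

```bash
python3 - <<'E'
from ang import *
Z=[]
for k in range(16):
    t,o=ang('top'); Z.append(env.state()['eef_pos'][2]);print(t,o)
print(np.mean(Z),np.std(Z),env.state()['ft_force'])
t,o=ang('side','pics/s5.png');print(t,o)
E
```

```text
10.2 [('mark', 235, 92.6, 358.8), ('post', 37, 65.9, 359.1)]
10.25 [('mark', 229, 92.6, 1.5), ('post', 37, 66.2, 1.7)]
10.3 [('mark', 231, 92.4, 4.1), ('post', 35, 66.0, 4.7)]
10.35 [('mark', 232, 92.6, 6.8), ('post', 38, 66.1, 7.5)]
10.4 [('mark', 231, 92.8, 9.4), ('post', 35, 65.5, 9.9)]
10.45 [('mark', 236, 92.6, 12.1), ('post', 34, 66.2, 12.4)]
10.5 [('mark', 234, 92.5, 14.8), ('post', 38, 66.2, 15.2)]
10.55 [('mark', 232, 92.8, 17.5), ('post', 35, 65.8, 17.7)]
10.6 [('mark', 230, 92.6, 20.0), ('post', 36, 66.0, 20.5)]
10.65 [('mark', 229, 92.4, 22.6), ('post', 35, 66.0, 22.8)]
10.7 [('mark', 228, 92.6, 25.1), ('post', 36, 66.0, 25.8)]
10.75 [('mark', 227, 92.5, 27.7), ('post', 35, 65.7, 27.9)]
10.8 [('mark', 230, 92.9, 30.2), ('post', 27, 66.0, 29.2)]
10.85 [('mark', 222, 92.5, 33.1), ('post', 17, 65.5, 30.5)]
10.9 [('mark', 230, 92.7, 35.2), ('post', 9, 65.8, 31.3)]
10.95 [('mark', 227, 92.4, 37.7)]
58.618809439136854 0.008642407971475488 [ 0.67679963 -0.43369358 -0.88846968]
11.0 [('mark', 200, 92.1, 39.9)]
```

View pics/s5.png

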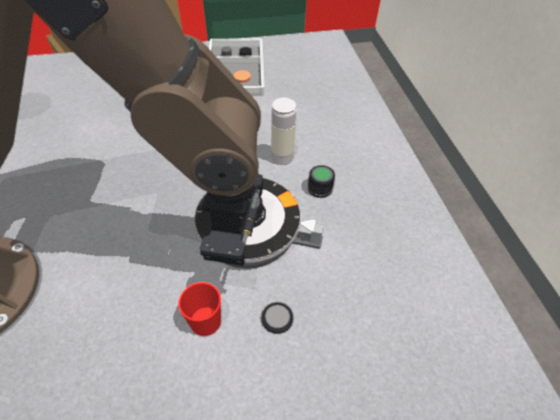

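```bash
python3 - <<'E'
from ang import *
for k in range(110):
    t,o=ang('top')
    if k%5==0: print(t,o)
E
```

```text
11.05 [('mark', 228, 92.6, 42.8)]
11.3 [('mark', 229, 92.5, 54.8)]
11.55 [('mark', 228, 92.8, 66.8)]
11.8 [('mark', 233, 92.6, 78.3)]
12.05 [('mark', 234, 92.8, 89.3)]
12.3 [('mark', 234, 92.6, 100.0)]
12.55 [('mark', 236, 93.2, 110.6)]
12.8 [('mark', 236, 93.4, 120.7)]
13.05 [('mark', 235, 92.8, 130.7)]
13.3 [('mark', 241, 93.2, 140.3)]
13.55 [('mark', 244, 93.1, 149.5)]
13.8 [('mark', 240, 93.1, 158.4)]
14.05 [('mark', 235, 93.5, 167.2), ('post', 27, 67.4, 168.1)]
14.3 [('mark', 232, 93.2, 175.4), ('post', 36, 65.0, 175.2)]
14.55 [('mark', 236, 93.3, 183.6), ('post', 35, 65.0, 183.5)]
14.8 [('mark', 226, 93.6, 191.9), ('post', 38, 65.4, 191.8)]
15.05 [('mark', 195, 93.0, 198.1), ('post', 38, 65.6, 199.4)]
15.3 [('mark', 119, 93.0, 202.0), ('post', 40, 65.9, 206.7)]
15.55 [('mark', 45, 91.4, 205.9), ('post', 40, 65.8, 213.8)]
15.8 [('post', 38, 65.7, 221.0)]
16.05 [('post', 36, 65.6, 227.6)]
16.3 [('post', 38, 65.4, 234.5)]
```

```bash
python3 - <<'E'
from ang import *
D=[]
for k in range(24):
    t,o=ang('top')
    for x in o:
        if x[0]=='post': D.append((t,x[3]))
D=np.array(D);print(D[::4]);p=np.polyfit(D[:,0]-D[-1,0],D[:,1],1);print(p,D[:,0].mean())
full=[(10.575,717.9+ (17.9+1.2)),]  
from scipy.integrate import solve_ivp
from scipy.optimize import least_squares
obs=[(4.95,341.3),(5.05,350.5),(6.1,442.4),(6.4,466.9),(6.65,486.9),(7.25,532),(7.5,550.2),(8.0,585.3),(8.25,602.1),(8.45,615.4),(10.2,718.9),(10.5,735),(10.7,745.3),(11.05,762.8),(11.55,786.8),(12.05,809.3),(12.55,830.6),(13.05,850.7),(13.55,869.5),(14.05,887.2),(14.55,903.5),(14.8,911.8),(15.05,919.4),(15.55,933.8),(16.05,947.6),(16.3,954.5)]+[(a,b+720) for a,b in D]
obs=np.array(obs)
def model(q,t):
    th,w,a,b=q; s=t-4.95
    return th+ (w+a/b)/b*(1-np.exp(-b*s))-a/b*s
r=least_squares(lambda q:model(q,obs[:,0])-obs[:,1],[341,93,1,.09]);q=r.x;print(q,np.sqrt(np.mean(r.fun**2)),r.fun[-20::3].round(1))
th,w,a,b=q
for t in np.arange(17.5,32,.5):
    s=t-4.95;print(t,model(q,t).round(1),((w+a/b)*np.exp(-b*s)-a/b).round(1))
E
```

```text
[[ 16.55 240.6 ]
 [ 16.75 245.4 ]
 [ 16.95 250.3 ]
 [ 17.15 255.  ]
 [ 17.35 259.4 ]
 [ 17.55 263.5 ]]
[ 22.77130435 267.16433333] 17.125
[3.41361873e+02 9.28634315e+01 1.41866611e+00 8.34530241e-02] 0.15081453278943024 [ 0.1  0.1 -0.1  0.3 -0.1  0.2 -0. ]
17.5 982.6 21.5
18.0 992.9 20.0
18.5 1002.6 18.5
19.0 1011.4 17.0
19.5 1019.6 15.6
20.0 1027.1 14.3
20.5 1033.9 13.0
21.0 1040.1 11.8
21.5 1045.7 10.6
22.0 1050.7 9.5
22.5 1055.2 8.4
23.0 1059.1 7.4
23.5 1062.5 6.4
24.0 1065.5 5.4
24.5 1067.9 4.5
25.0 1070.0 3.6
25.5 1071.6 2.8
26.0 1072.7 2.0
26.5 1073.5 1.2
27.0 1073.9 0.4
27.5 1074.0 -0.3
28.0 1073.7 -1.0
28.5 1073.0 -1.6
29.0 1072.1 -2.2
29.5 1070.8 -2.8
30.0 1069.2 -3.4
30.5 1067.4 -4.0
31.0 1065.3 -4.5
31.5 1062.9 -5.0
```

>>> arm_command --targets '[[[0,0,-0.14],[0,0,-0.045],255],[[0,0,-0.28],[0.002,0.03,-0.07],255],[[0,0,-0.42],[0.004,0.075,-0.07],255],[[0,0,-0.56],[0.006,0.12,-0.07],255],[[0,0,-0.7],[0.008,0.16,-0.07],255],[[0,0,-0.84],[0.01,0.1785,-0.06],255],[[0,0,-0.887],[0.01,0.1785,-0.045],255],[[0,0,-0.887],[0.01,0.1785,-0.035],255]]'

```text
t: 18.55
eef_pos: [567.4, 134.4, 92.7]
tcp_rot: [3.141, -0.001, -2.617]
ft_force: [0.1, 0.5, -0.3]
opening: 0.006
```

```bash
python3 - <<'E'
from ang import *
s=env.state();print(s['t'],s['eef_pos'],s['tcp_rot'])
a=np.radians(210);r=s['eef_pos'][:2]-C;print(r@[np.cos(a),np.sin(a)],r@[-np.sin(a+np.pi),np.cos(a+np.pi)])
print(ang('top','pics/f0.png'),ang('wrist','pics/f1.png'),ang('side'))
E
```

```text
18.55 [567.37823531 134.43034658  92.67916227] [ 3.14123331e+00 -6.60228208e-04 -2.61657637e+00]
-59.94984529183707 62.8797073375635
(18.55, [('mark', 238, 93.1, 282.9)]) (18.6, [('mark', 3304, 92.5, 284.9), ('post', 736, 64.7, 284.9)]) (18.65, [('mark', 274, 93.7, 284.4), ('post', 63, 68.4, 284.9)])
```

>>> arm_command --targets '[[[0,0,0],[-0.004,0,0],255],[[0,0,0],[-0.004,0,0.002],255],[[0,0,0],[-0.004,0,0.01],255],[[0,0,0],[-0.004,0,0.02],255],[[0,0,0],[-0.003,0,0.03],255],[[0,0,0],[0.0,0,0.03],255],[[0,0,0],[0.004,0,0.03],255],[[0,0,0],[0.009,0,0.03],255]]'

```text
t: 19.5
eef_pos: [559.7, 129.1, 63.8]
tcp_rot: [-3.142, 0.0, -2.618]
ft_force: [-0.3, 0.4, 0.0]
opening: 0.005
```

>>> arm_command --targets '[[[0,0,0],[0.0055,0,0],255],[[0,0,0],[0.0115,0,0],255],[[0,0,0],[0.018,0,0],255],[[0,0,0],[0.0255,0,0],255],[[0,0,0],[0.033,0,0],255],[[0,0,0],[0.0405,0,0],255],[[0,0,0],[0.048,0,0],255],[[0,0,0],[0.05,0,-0.004],255]]'

```text
t: 20.3
eef_pos: [515.6, 103.9, 67.5]
tcp_rot: [3.141, -0.001, -2.619]
ft_force: [0.0, 0.3, 0.4]
opening: 0.001
```

>>> arm_command --targets '[[[0,0,0],[-0.003,0,-0.02],255],[[0,0,0],[-0.008,0,-0.05],255],[[0,0,0],[-0.008,0,-0.065],255]]'

```text
t: 20.6
eef_pos: [524.6, 108.5, 134.9]
tcp_rot: [-3.141, 0.002, -2.618]
ft_force: [-0.4, -0.3, -0.5]
opening: 0.005
```

```bash
python3 - <<'E'
from ang import *
s=env.state();print(s['t'],s['eef_pos'],s['tcp_rot'],s['ft_force'])
for k in range(2):print(ang('top',f'pics/g{k}.png'),ang('side',f'pics/gg{k}.png'))
E
```

```text
20.6 [524.58204202 108.47240938 134.88965211] [-3.14051862e+00  2.49304408e-03 -2.61830851e+00] [-0.44411034 -0.28151274 -0.53720081]
(20.6, [('mark', 233, 92.6, 8.7)]) (20.65, [('mark', 226, 92.1, 11.7), ('post', 68, 67.6, 13.4)])
(20.7, [('mark', 230, 92.4, 15.2)]) (20.75, [('mark', 222, 92.0, 18.2), ('post', 69, 67.7, 19.2)])
```

>>> arm_command --targets '[[[0,0,0.14],[0.015,-0.022,0],255],[[0,0,0.28],[0.037,-0.054,0],255],[[0,0,0.42],[0.058,-0.086,0],255],[[0,0,0.56],[0.074,-0.11,0],255],[[0,0,0.7],[0.082,-0.1205,0.01],255],[[0,0,0.84],[0.082,-0.1205,0.04],255],[[0,0,0.887],[0.082,-0.1205,0.06],255],[[0,0,0.887],[0.082,-0.1205,0.07],255]]'

```text
t: 21.6
eef_pos: [511.5, -37.1, 60.2]
tcp_rot: [-3.141, -0.004, 2.777]
ft_force: [0.0, -0.0, 0.4]
opening: 0.007
```

```bash
python3 - <<'E'
from ang import *
import json
s=env.state();print(s['t'],s['eef_pos'],s['tcp_rot'],s['ft_force'])
D=[(20.6,8.7),(20.7,15.2)]
for k in range(36):
    t,o=ang('top')
    o=[x for x in o if x[0]=='mark']
    if o: D.append((t,o[0][3]))
    if k%6==0: print(t,o)
json.dump(D,open('D2.json','w'))
s=env.state();r=s['eef_pos'][:2]-C;print(s['t'],s['eef_pos'],r@[-.9346,.3558],r@[.3558,.9346])
E
```

```text
21.6 [511.49713361 -37.06818809  60.15682207] [-3.14107471 -0.00374217  2.77676228] [ 0.03687856 -0.00314795  0.41558925]
21.6 [('mark', 228, 92.7, 71.9)]
21.9 [('mark', 234, 92.6, 89.6)]
22.2 [('mark', 228, 92.6, 106.2)]
22.5 [('mark', 237, 92.9, 123.0)]
22.8 [('mark', 238, 93.0, 139.0)]
23.1 [('mark', 238, 93.0, 154.2)]
23.4 [512.73796606 -37.06158435  62.62447759] 0.9513252122476292 -93.52260841160054
```

>>> arm_command --targets '[[[0,0,0],[0,0,0.004],255],[[0,0,0],[0,0,0.007],255],[[0,0,0],[0,0,0.007],255]]'

```text
t: 23.7
eef_pos: [512.5, -37.0, 55.1]
tcp_rot: [-3.142, -0.001, 2.778]
ft_force: [0.2, 0.2, -0.1]
opening: 0.005
```

```bash
cat > pred.py <<'E'
from ang import *
import json
from scipy.optimize import least_squares
def run(n):
    D=json.load(open('D2.json'))
    for k in range(n):
        t,o=ang('top')
        m=[x for x in o if x[0]=='mark' and x[1]>215]; p=[x for x in o if x[0]=='post' and x[1]>30]
        for x in (m or p)[:1]: D.append((t,x[3]))
    json.dump(D,open('D2.json','w'))
    D=np.array(D);th=D[:,1].copy();th=np.degrees(np.unwrap(np.radians(th)))+1080
    def model(q,t):
        th0,w,a,b=q;s=t-20.6;return th0+(w+a/b)/b*(1-np.exp(-b*s))-a/b*s
    res=least_squares(lambda q:np.r_[model(q,D[:,0])-th,(q[2]-1.419)/.1,(q[3]-.0835)/.003],[1088,65,1.4,.0835]);q=res.x
    print('q',q,'last res',res.fun[:-2][-6:].round(2), 'last',D[-1],th[-1])
    _,w,a,b=q
    T=np.arange(22,40,.01);M=model(q,T);W=(w+a/b)*np.exp(-b*(T-20.6))-a/b
    for g in (1420,1430,1435,1438,1440): 
        j=np.argmax(M>=g);print(g,'t',T[j].round(2),'w',W[j].round(1))
    s=env.state();print('now',s['t'],s['eef_pos'],s['ft_force'],'theta now',model(q,s['t']))
E
python3 -c "
from pred import *
run(60)"
```

```text
q [1.08893042e+03 6.61932329e+01 1.39848623e+00 8.27886670e-02] last res [ 0.05 -0.13  0.08  0.08 -0.14  0.04] last [ 26.65 302.1 ] 1382.1
1420 t 27.88 w 28.6
1430 t 28.23 w 27.3
1435 t 28.42 w 26.6
1438 t 28.53 w 26.2
1440 t 28.61 w 25.9
now 26.7 [512.75363407 -37.06613194  55.62434421] [ 0.83603082 -0.20636758  1.02373325] theta now 1383.8102382393927
```

>>> arm_command --targets '[[[0,0,0],[0,0,0.0025],255]]'

```text
t: 26.8
eef_pos: [512.9, -37.1, 53.2]
tcp_rot: [3.141, 0.0, 2.778]
ft_force: [0.1, -0.4, 0.3]
opening: 0.005
```

```bash
python3 -c "
from pred import *
run(30)"
```

```text
q [1.08861192e+03 6.64990167e+01 1.44455233e+00 8.36010933e-02] last res [0.35 0.44 0.42 0.19 0.45 0.5 ] last [ 28.25 349.4 ] 1429.4
1420 t 27.9 w 28.2
1430 t 28.26 w 26.9
1435 t 28.45 w 26.2
1438 t 28.56 w 25.8
1440 t 28.64 w 25.5
now 28.3 [512.72810634 -37.05892303  53.12434636] [-1.10534765  0.30031604  0.77010216] theta now 1431.2378174059506
```

>>> arm_command --targets '[[[0,0,0],[0,0,0],255],[[0,0,0],[0,0,0],255],[[0,0,0],[0,0,0.0005],255],[[0,0,0],[0,0,0.003],255],[[0,0,0],[0,0,0.004],255],[[0,0,0],[0,0,0.004],255],[[0,0,0],[0,0,0.004],255],[[0,0,0],[0,0,0.004],255]]'

```text
t: 29.1
eef_pos: [513.1, -37.5, 49.6]
tcp_rot: [-3.142, 0.001, 2.778]
ft_force: [-1.9, -3.1, 8.8]
opening: 0.002
```

```bash
python3 -c "
from ang import *
s=env.state();print(s['t'],s['eef_pos'],s['ft_force'])
for k in range(4):print(ang('top','pics/st.png'))
print(ang('side','pics/sts.png'))
"
```

```text
29.1 [513.09968984 -37.4553949   49.5992332 ] [-1.85088941 -3.11404053  8.84221943]
(29.1, [('mark', 226, 92.5, 359.9), ('post', 34, 65.9, 0.6)])
(29.15, [('mark', 226, 92.5, 359.9), ('post', 34, 65.9, 0.6)])
(29.2, [('mark', 226, 92.5, 359.9), ('post', 35, 66.1, 0.6)])
(29.25, [('mark', 226, 92.5, 359.9), ('post', 34, 65.9, 0.6)])
(29.3, [('mark', 232, 92.5, 358.7)])
```

View pics/st.png

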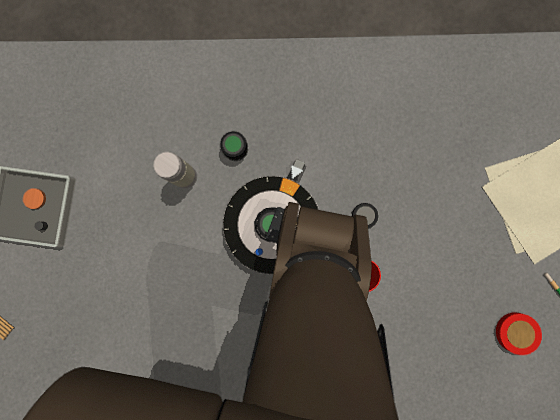

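The wheel is standing still with the patch at the pointer (patch (289,186), pointer (297,170)). I'll lift straight up.

>>> arm_command --targets '[[[0,0,0],[0,0,-0.003],255],[[0,0,0],[0,0,-0.012],255],[[0,0,0],[0,0,-0.04],255],[[0,0,0],[0,0,-0.08],255],[[0,0,0],[0,0,-0.12],255],[[0,0,0],[0,0,-0.15],255],[[0,0,0],[0,0,-0.15],255]]'

```text
t: 30.05
eef_pos: [514.0, -37.2, 203.2]
tcp_rot: [3.14, 0.007, 2.778]
ft_force: [0.2, 0.6, -0.1]
opening: 0.006
```

```bash
python3 -c "
from ang import *
s=env.state();print(s['t'],s['eef_pos'],s['ft_force'])
for k in range(8):
  o=ang('top','pics/fin.png')
  if k%3==0: print(o)
print(ang('side','pics/fins.png'));print(ang('top'))
a=cv2.imread('pics/top0.png');b=cv2.imread('pics/fin.png')
"
```

```text
30.05 [514.03402823 -37.20933098 203.18642132] [ 0.19377091  0.60598657 -0.07961825]
(30.05, [('mark', 199, 94.3, 0.5), ('post', 36, 65.7, 359.9)])
(30.2, [('mark', 204, 94.1, 0.4), ('post', 36, 65.7, 359.9)])
(30.35, [('mark', 203, 94.1, 0.4), ('post', 36, 65.7, 359.9)])
(30.45, [('mark', 235, 92.4, 359.0)])
(30.5, [('mark', 200, 94.2, 0.6), ('post', 36, 65.7, 359.9)])
```

View pics/fins.png

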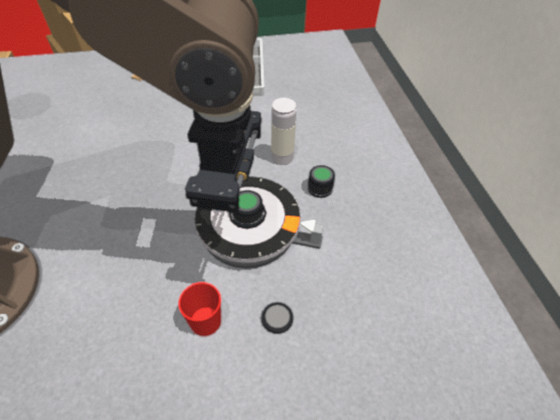

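The side view shows the patch at (291,224) next to the pointer at (307,227). The lens is seated, the other objects haven't moved, and the wheel is at rest, so I'm handing in.

```bash
python3 -c "
from cell import env
print(env.job_done(), env.state()['t'])"
```

```text
the job is handed in; nothing more can be done
the job is handed in; nothing more can be done
```

The wheel is stopped with the orange patch at the pointer, within about 1 degree. I handed the job in at about 30.5 s.

- **First flick:** I spun the wheel counter-clockwise with closed fingertips at about 93 deg/s. It ran free for more than 1.5 turns, but a fit to the camera readings showed it would stall about 6 degrees short of 6 pi.
- **Second flick:** I flicked the post again while the wheel was still turning slowly, reaching about 66 deg/s. By my estimate it was released near 1062 degrees, so it ran about 1.05 turns free before the stop. This was an extra flick that the task did not ask for.
- **Brake:** I pressed a fingertip on the black ring with about 9 N. The wheel stopped at 8 pi under the finger, and I then lifted clear to about 200 mm.
- **Last checks:** The wheel stayed still over the last readings after the lift. The top camera put it at -0.1 to +0.6 degrees and the side camera at about -1.0 degrees, so the two disagree by roughly a degree. By eye in the last side view the lens was seated in its collar, and the other lens, cup, spray can and cap looked undisturbed.

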